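# Line up the bearing blocks against the stop with a straightedge

### The job

Take the straightedge by its grip and push all five bearing blocks up against the stop bar in one straight row, pressing the row firmly home (a push of about 15 N) without ever shoving hard. Move the blocks only with the straightedge, never with the gripper. Then gently lay the straightedge flat back on its mat, lengthwise, and leave everything else on the bench where it is.

Things in the scene. Friction and masses are not known exactly. Their poses are not given: they have to be found in the camera images.
- row_stop: Adjustable stop: two dark steel feet fixed to the bench carry an aluminium bar 270 mm long, 14 mm thick, 2 to 26 mm above the bench. Origin on the bench, midway along the bar. x: the way the row is pushed, y: along the bar. The bar's pushed face (facing -x, parallel to y) is set by hand anywhere from x = -12 to +12 mm; this pose is the feet's and does NOT tell where: find it by feel.
- stop_foot (a point): Top centre of the stop's foot at +y (x = +67, y = +110, z = 26 mm in row_stop); each foot is 75 x 40 x 26 mm, in x from +30 to +105 mm. The bar's two slides lie on the feet under black thumbscrews, 47 mm high. They are only finger tight: a push of about 15 N on the whole row, drag included, seats it; 25 N is too much.
- block1_mid (a point): Steel bearing block, first of five (at the -y end): loose, 150 g, 26 mm deep (x) x 30 wide (y) x 24 high, plus a round boss 18 mm across and 8 mm high on top. The five stand some 46 mm apart on the bench, 10 to 70 mm short of the bar, each set differently and turned up to 0.25 rad. Point: centre, 12 mm above the underside. Each drags with about 0.6 to 1.4 N.
- block2_mid (a point): Bearing block, number 2 of five counted from the -y end; the same as the first. Point: centre, 12 mm above its underside.
- block3_mid (a point): Bearing block, number 3 of five counted from the -y end; the same as the first. Point: centre, 12 mm above its underside.
- block4_mid (a point): Bearing block, number 4 of five counted from the -y end; the same as the first. Point: centre, 12 mm above its underside.
- block5_mid (a point): Bearing block, number 5 of five counted from the -y end; the same as the first. Point: centre, 12 mm above its underside.
- straightedge_grip (a point): Loose aluminium straightedge, 400 g, L section 240 mm long (y), lying flat on the mat. Blade 10 mm thick, 25 high; its pushing face is 50 mm ahead (+x) of this point. Foot plate 6 mm thick, from 40 mm behind this point to the blade. Black grip bar 18 mm thick (x), 50 long (y), up to 80 mm above the underside. Point: in the grip bar, 50 mm above the underside. x: pushing direction.
- mat: Black rubber mat fixed on the bench, 130 mm (x) x 300 mm (y), 3 mm thick; origin at the centre of its underside. The straightedge's place; it starts there with its grip bar near the mat's centre and its length along the mat's y.
- plug_gauge: Steel plug gauge standing on end, 26 mm across, 70 mm high, beyond the +y end of the row; bystander. Origin at its underside.
- bushing: Brass ring, 32 mm across, 22 mm high, beyond the -y end of the row; bystander. Origin at its underside.
- screwdriver: Screwdriver lying on the left of the bench; bystander. Origin at its underside.
Mind the look-alikes: they are no part of the job. Leave any orange or turquoise look-alike of the part that bears block3_mid alone.

How it is judged:
By the outcome, as a careful person would: the job done as asked, in the order asked, and still so for the second after the job is handed in, with the robot touching nothing.
It also fails if it takes over 69 s, if anything falls off the work surface, if the arm or the gripper's body presses on something with over 40 N, if the wrist force passes 120 N, or if a joint passes its speed limit or range.

### The arm

A 7-joint arm with a two-finger parallel gripper is mounted at the origin on the work surface. World frame = base frame: x ahead of the robot, y to its left, z up, the work surface at z = 0. Lengths are in m, angles in rad, forces in N, time in s.
With the tool pointing down it reaches from about 0.425 to 0.875 m from the base axis. Payload 9.9 kg.
Tool frame: the origin (TCP) lies on the centre line of the jaws, within the pads' length; the fingertips stand 22 mm ahead of it and the grasp point (between the pads) lies 3 mm ahead of it; z points along the fingers, x is the direction in which the jaws open and shut, and the axes are right-handed (so a half turn about z gives the same grasp; the last joint's range is limited). The gripper opens to 85 mm and grips with 20 to 120 N. Pads are 22 mm wide; open, the fingers measure 114 mm over their backs; the gripper's body (76 mm by 85 mm) begins 54 mm behind the grasp point. The pads swing forward as they close: fully open they stand 13 mm farther back than shut.
Start: joints at [-1.384, 0.576, 0.025, 1.437, -0.015, 1.129, -0.057], TCP at [0.181, 0.65, 0.253] pointing down, gripper open.
Joint ranges: [-2.76, 2.76], [-0.34, 2.15], [-1.52, 1.57], [0.19, 2.46], [-1.09, 4.23], [0.17, 1.99], [-2.82, 2.82]. Speed limits (rad/s): [2.22, 2.22, 3.01, 3.01, 3.14, 3.14, 3.14].

### API

Orientations are given as [roll, pitch, yaw] about the fixed x, y, z axes, in that order (R = Rz(yaw) Ry(pitch) Rx(roll)).
In Python, from station import get_state, snapshot, hand_in gives the robot as it stands.
- The arm moves only by the tool play_rows, never from a script. Its argument "targets" is one flat list of numbers, 5 for each row, row after row: the shift along the tool's x, y, z in mm, then the turn about the tool's z in degrees, then the finger opening in mm, from 0 to 85.4. A call has 1 to 8 rows; each row shifts and turns the commanded pose from where the row before left it, along the tool's axes as they then stand; what a row does not reach is not made up. A row lasts 1/12 s, in which the tool goes at most 41.7 mm and 7.16 degrees, less where a joint would pass 70% of its speed; a pose out of reach is approached as far as the arm can. A call is refused whole if a number of a shift passes 41.7 or a number of a turn 7.16, either way. A call with a gripper value outside its range is refused whole. The fingers move at their own pace and stop on an object; "squeeze" is the grip in N (left out, the last holds). Time passes only in rows, so rows that do not move let the fingers close. It gives the time, the measured TCP pose, the force and the opening at its end, in the units of the state.
- get_state(): the state, without advancing time (a new reading comes with each control period).
- snapshot(name): name is "scene" or "top" or "wrist"; returns a dict with "image" (400x640x3 uint8, red, green, blue), "depth" (400x640 float32, m along the optical axis (not along the pixel's ray), 0 where there is no reading), "fx", "fy", "cx", "cy" (pixels), "eye" and "rotation" of the camera in the world; the wrist camera has in their place "T_tool_cam" (4x4, takes a point from camera to tool coordinates, whose origin is the TCP and whose axes are the tool frame's). Camera axes: x right, y up, looking along -z (the intrinsics and any distortion apply to the point x, -y, -z); pixel columns grow to the right and rows downward; lengths in m; the calibration is good to about 2 mm. The wrist camera is an equidistant fisheye: a pixel r from the principal point sees the ray r / f radians off the axis. A picture is of the moment at which its call begins: read the wrist's pose just before it.
- hand_in(): hands the job in, once; it reports no verdict.
The state is a dict: "time_s": time; "joint_positions": joint angles; "qd": joint speeds; "tau": joint torques, N m; "position": TCP position; "tool_rot": TCP orientation; "force": force on the tool from outside, world axes, zero at the start; "ft_torque": the same for the moment, N m; "width": finger opening in m.
Only numpy, scipy, OpenCV 4.12 (cv2) and the standard library are available. Lean on these libraries where they do the work, as an engineer would, in place of code of your own. Each camera call takes 0.05 s, during which the arm holds its last target.

## Working session

There is one attempt and no reset: what is moved stays moved. The work goes in short steps, Python scripts to look and compute and a tool call to move; the robot and the scene stay as the last step left them, time stands still between calls to the robot, and variables do not carry over. Pictures are saved under pics/ and viewed, and the job is handed in when it is done.

Besides the shell and the picture viewer there is one more tool, called by a JSON object that holds its "name" and its "arguments", one argument or row to a line. play_rows: Moves the arm, as the interface text tells. Its arguments: {"type":"object","properties":{"targets":{"type":"array","items":{"type":"number"}},"squeeze":{"type":"number"}},"required":["targets"]}

```bash
ls; mkdir -p pics; python3 - <<'E'
from station import get_state, snapshot
import cv2,numpy as np
s=get_state(); print({k:np.round(v,3).tolist() for k,v in s.items()})
for n in("top","scene"):
    d=snapshot(n); cv2.imwrite(f"pics/{n}0.png",d["image"][:,:,::-1]); np.savez(f"{n}0.npz",**d)
    print(n,d["fx"],d["fy"],d["cx"],d["cy"],d["eye"],d["rotation"], d.keys())
E
```

```text
pics
{'time_s': 0.0, 'joint_positions': [-1.384, 0.577, 0.025, 1.438, -0.015, 1.129, -0.057], 'qd': [-0.0, 0.0, -0.0, 0.001, -0.0, -0.0, 0.0], 'tau': [-0.001, -76.576, 2.25, -28.6, 0.015, 0.012, -0.0], 'position': [0.18, 0.65, 0.252], 'tool_rot': [3.142, 0.002, 1.3], 'force': [-0.314, 0.355, 0.218], 'ft_torque': [0.002, 0.007, 0.004], 'width': 0.085}
top 416.2142445957573 416.2142445957573 315.0768160084037 199.16190382566657 [0.48674946 0.03842083 1.13339427] [ 0.059754    0.00860996 -1.55333505] dict_keys(['image', 'depth', 'fx', 'fy', 'cx', 'cy', 'eye', 'rotation'])
scene 435.02054283878584 435.02054283878584 317.88749789424725 195.18720886551677 [ 1.16823578 -0.38401151  0.81267558] [ 0.78379515 -0.00101915  0.95848223] dict_keys(['image', 'depth', 'fx', 'fy', 'cx', 'cy', 'eye', 'rotation'])
```

View pics/top0.png

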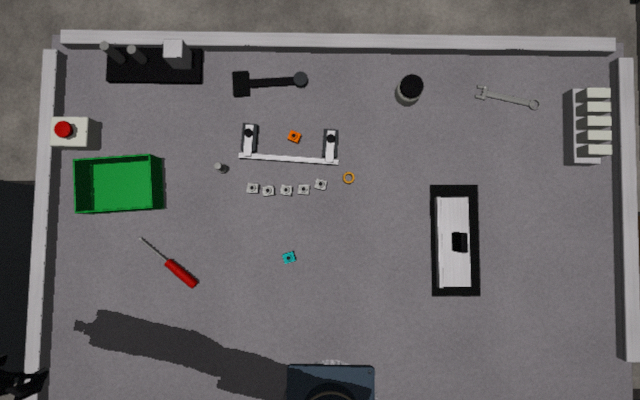

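View pics/scene0.png

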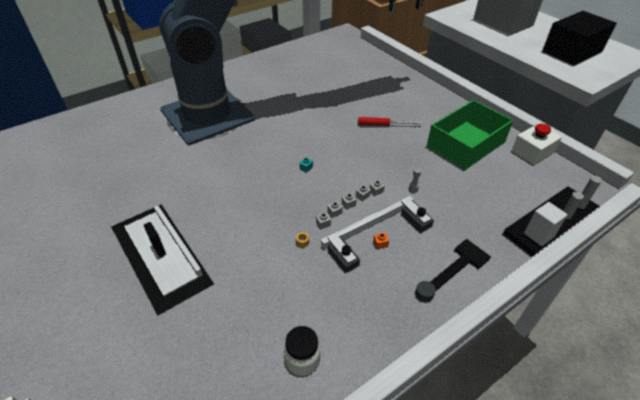

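```bash
cat > h.py <<'E'
import numpy as np,cv2
from scipy.spatial.transform import Rotation as Ro
def load(n): return dict(np.load(n))
def R(d): 
    r=np.asarray(d["rotation"]); 
    return Ro.from_euler('xyz',r).as_matrix() if r.shape==(3,) else r
def ray(d,u,v,z):
    c=np.array([(u-d["cx"])/d["fx"],-(v-d["cy"])/d["fy"],-1.0]); w=R(d)@c; e=d["eye"]
    return e+w*(z-e[2])/w[2]
def pix(d,p):
    c=R(d).T@(np.asarray(p)-d["eye"]); return d["cx"]+d["fx"]*c[0]/-c[2], d["cy"]-d["fy"]*c[1]/-c[2]
E
python3 - <<'E'
from h import *
d=load("top0.npz"); im=cv2.imread("pics/top0.png"); s=cv2.imread("pics/scene0.png"); ds=load("scene0.npz")
a=cv2.resize(im[115:205,205:365],None,fx=5,fy=5,interpolation=cv2.INTER_CUBIC); cv2.imwrite("pics/c1.png",a)
a=cv2.resize(im[175:305,420:490],None,fx=4.5,fy=4.5,interpolation=cv2.INTER_CUBIC); cv2.imwrite("pics/c2.png",a)
a=cv2.resize(s[165:275,285:445],None,fx=5,fy=5,interpolation=cv2.INTER_CUBIC); cv2.imwrite("pics/c3.png",a)
for u,v in[(60,300),(300,300),(550,300)]: print(d["depth"][v,u],ray(d,u,v,0), d["depth"][100,350])
# consistency of table depth
def pt(d,u,v):
    z=d["depth"][v,u]; c=np.array([(u-d["cx"])/d["fx"],-(v-d["cy"])/d["fy"],-1.0])*z; return d["eye"]+R(d)@c
for u,v in[(250,300),(300,300),(550,300),(350,60)]: print(pt(d,u,v))
for u,v in[(100,200),(300,300)]: print(pt(ds,u,v))
E
```

```text
1.1273298 [0.26966274 0.73403982 0.        ] 1.1499743
1.1232051 [0.28199907 0.08516866 0.        ] 1.1499743
1.1148127 [ 0.2947214  -0.58400553  0.        ] 1.1499743
[0.48674946 0.03842083 1.13339427]
[ 0.28133706  0.08531981 -0.00366452]
[ 0.29456316 -0.58451843 -0.00093396]
[ 9.44082142e-01 -4.10578716e-02 -7.91820631e-04]
[ 1.93860677e-01 -3.93099092e-01 -3.55337028e-04]
[ 0.74227555 -0.13022919  0.00139951]
```

View pics/c1.png

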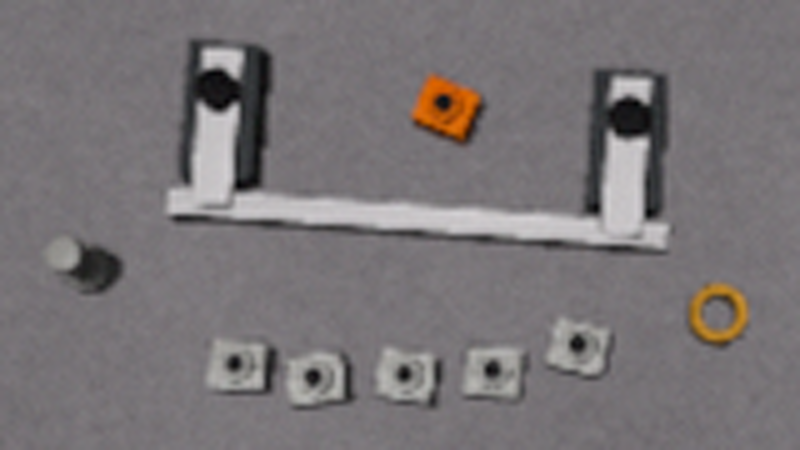

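View pics/c2.png

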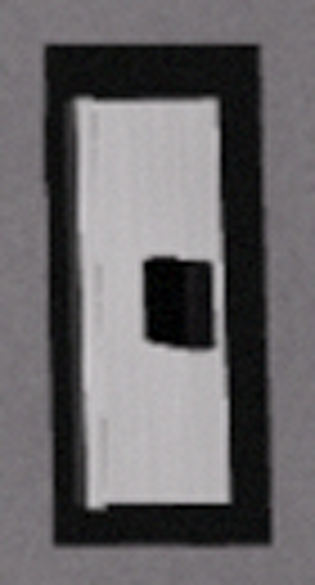

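View pics/c3.png

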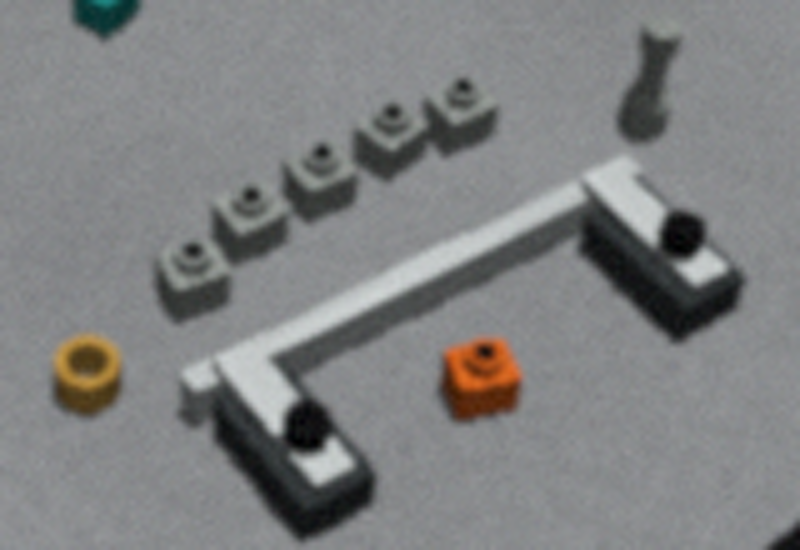

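```bash
python3 - <<'E'
from h import *
d=load("top0.npz"); im=cv2.imread("pics/top0.png"); g=im.max(2).astype(int)
hsv=cv2.cvtColor(im,cv2.COLOR_BGR2HSV)
def comps(mask,box,amin=15):
    m=np.zeros_like(g,np.uint8); x0,y0,x1,y1=box; m[y0:y1,x0:x1]=mask[y0:y1,x0:x1]
    n,l,st,c=cv2.connectedComponentsWithStats(m)
    for i in range(1,n):
        if st[i,4]>=amin:
            cs,_=cv2.findContours((l==i).astype(np.uint8),cv2.RETR_EXTERNAL,cv2.CHAIN_APPROX_NONE)
            yield max(cs,key=len),st[i],c[i]
print("grey bench",np.median(g[210:240,200:400]), g[186:194,262:276])
def rep(mask,box,z,am=15):
    for c,st,ce in comps(mask.astype(np.uint8),box,am):
        w=np.array([ray(d,p[0][0],p[0][1],z)[:2] for p in c],np.float32)*1000
        r=cv2.minAreaRect(w); print(st,np.round(ce,1),"ray centroid",np.round(ray(d,*ce,z)*1000,1),"rect",np.round(r[0],1),np.round(r[1],1),round(r[2],1))
print("blocks");rep(g>140,(240,172,330,200),.024)
print("bar/slides");rep(g>150,(230,115,345,170),.026)
print("screws");rep(g<40,(230,115,345,170),.047,8)
print("mat");rep(g<45,(420,175,490,305),.003)
print("se");rep(g>130,(420,175,490,305),.009)
print("feet");rep((g<85),(230,115,345,170),.026)
print("bushing");rep((hsv[:,:,1]>120),(335,165,365,190),.022)
E
```

```text
grey bench 120.0 [[126 126 132 144 150 162 177 178 175 166 145  80  83 122]
 [141 168 163 169 166 151 149 153 156 164 159 110  72 111]
 [126 167 163 159 150 121 132 149 140 157 172 138  45  86]
 [138 166 164 148  78  31  52 135 144 122 179 146  43  88]
 [138 164 158 142  52  36  31 112 136 117 175 140  42  88]
 [154 179 174 162 101  39  72 127 127 121 177 141  42  89]
 [150 181 174 163 138 107 133 136 112 142 173 136  42  89]
 [140 168 175 159 151 168 155 122 140 174 175 132  40  80]]
blocks
[314 178  13  12  64] [319.4 183.8] ray centroid [594.2  38.4  24. ] rect [594.2  36.5] [30.5 24.6] 72.5
[246 183  12  10  72] [251.2 187.9] ray centroid [580.2 220.8  24. ] rect [581.4 219.9] [24.2 29.5] 1.0
[262 185  12  11  72] [267.1 190.1] ray centroid [575.1 177.9  24. ] rect [575.3 177.1] [25.8 30.4] 12.3
[280 184  12  11  74] [284.9 189.5] ray centroid [577.5 130.3  24. ] rect [578.9 128.7] [26.8 29.5] 1.0
[298 184  11  10  68] [302.9 188.7] ray centroid [580.5  82.2  24. ] rect [581.   81.9] [24.2 26.8] 1.0
bar/slides
[246 125   8   5  28] [249.4 126.5] ray centroid [746.1 229.6  26. ] r
[... 754 characters left out ...]
ct [ 451.5 -328.2] [295.8 128.5] 1.2
[452 232  15  20 270] [459.3 241.6] ray centroid [ 446.1 -341.5    3. ] rect [ 446.3 -340.7] [37.7 50.9] 89.8
se
[ 437  197   34   91 2517] [452.6 242. ] ray centroid [ 445.1 -321.6    9. ] rect [ 446.2 -323.6] [240.5  85. ] 1.6
feet
[241 123  19  30 287] [250.8 136.6] ray centroid [718.6 225.   26. ] rect [716.3 227.7] [46.5 77.9] 86.7
[322 129  17  30 239] [330.3 142.1] ray centroid [707.1  11.   26. ] rect [703.8  11. ] [41.5 77.9] 86.9
[239 158  99   8 123] [287.6 161.5] ray centroid [652.7 124.7  26. ] rect [652.5 123.7] [263.7   3.9] 87.0
bushing
[343 172  12  12  70] [348.1 177.4] ray centroid [612.9 -38.5  22. ] rect [613.4 -38.8] [28.5 30.5] 46.0
```

```bash
python3 - <<'E'
from h import *
d=load("top0.npz")
f=lambda x,y,z,ox,oy,s:np.round(ray(d,(x+.5)/s-.5+ox,(y+.5)/s-.5+oy,z)*1000,1)
for n,x,y,z in[("backtop",217,99,.009),("backbot",230,503,.009),("blade outer top",77,98,.028),("blade outer bot",87,508,.028),("blade in",94,98,.028),("gripTopR",212,262,.083),("grip botR",214,348,.083),("gripTopMid",190,262,.083),("gripBotMid",188,345,.083)]: print(n,f(x,y,z,420,175,4.5))
print("plug top",f(65,252,.07,205,115,5),"plug base",f(95,275,0,205,115,5))
for n,x,y in [("bar faceL",167,214),("bar faceR",667,249),("barbackL",168,190),("barbackR",668,224)]: print(n,f(x,y,.026,205,115,5))
dd=d["depth"]
for v in(233,240,247): print([round(float(1000*(ray(d,u,v,0)[2]+0)+0),0) if 0 else round(float(d["eye"][2]-dd[v,u])*1000) for u in range(430,480)])
E
```

```text
backtop [ 567.7 -362.8    9. ]
backbot [ 328.1 -369.4    9. ]
blade outer top [ 565.6 -273.7   28. ]
blade outer bot [ 326.3 -279.5   28. ]
blade in [ 565.7 -283.7   28. ]
gripTopR [ 471.3 -333.2   83. ]
grip botR [ 423.6 -334.2   83. ]
gripTopMid [ 471.1 -321.    83. ]
gripBotMid [ 425.  -319.7   83. ]
plug top [634.1 301.4  70. ] plug base [631.4 301.9   0. ]
bar faceL [661.7 258.1  26. ]
bar faceR [647.1 -10.6  26. ]
barbackL [674.7 257.9  26. ]
barbackR [660.6 -11.   26. ]
[5, 10, 9, 9, 9, 9, 13, 24, 34, 35, 33, 31, 17, 14, 15, 13, 14, 14, 13, 15, 14, 14, 19, 27, 37, 43, 54, 57, 67, 76, 81, 87, 84, 89, 88, 90, 87, 12, 15, 14, 9, 6, 9, 6, 7, 9, 7, 7, 12, 13]
[6, 8, 12, 11, 9, 7, 11, 28, 33, 34, 36, 33, 14, 15, 13, 17, 14, 16, 18, 17, 12, 15, 19, 29, 1133, 46, 54, 1133, 74, 73, 86, 90, 90, 91, 88, 92, 88, 88, 20, 13, 10, 11, 9, 12, 12, 12, 13, 11, 13, 10]
[8, 8, 13, 7, 11, 6, 17, 21, 30, 37, 34, 38, 36, 13, 15, 16, 19, 15, 17, 16, 21, 17, 19, 26, 37, 46, 52, 61, 71, 76, 85, 87, 91, 90, 89, 91, 90, 91, 19, 19, 11, 9, 12, 13, 10, 9, 16, 15, 13, 10]
```

{"name": "play_rows", "arguments": {
  "targets": [-22,30,0,-5.2,85,-22,30,0,-5.2,85,-22,30,0,-5.2,85,-22,30,0,0,85,-22,30,0,0,85,-25,30,0,0,85,-30,22,0,0,85,-35,15,0,0,85]
}}

```text
time_s: 0.77
position: [0.3864, 0.4345, 0.2527]
tool_rot: [3.141, 0.0, 1.571]
force: [0.6, 0.6, -0.8]
width: 0.0854
```

{"name": "play_rows", "arguments": {
  "targets": [-38,12,0,0,85,-38,12,0,0,85,-39,12,0,0,85,-39,11,0,0,85,-39,10,0,0,85,-39,5,0,0,85,-39,0,0,0,85,-39,-3,0,0,85]
}}

```text
time_s: 1.43
position: [0.4439, 0.1238, 0.2531]
tool_rot: [3.142, 0.0, 1.572]
force: [1.0, -0.5, -0.1]
width: 0.0848
```

{"name": "play_rows", "arguments": {
  "targets": [-39,-8,0,0,70,-39,-10,0,0,70,-39,-10,0,0,70,-39,-10,0,0,70,-39,-10,0,0,70,-39,-10,0,0,70,-39,-12,0,0,70,0,0,0,0,70]
}}

```text
time_s: 2.1
position: [0.3711, -0.154, 0.2535]
tool_rot: [-3.141, 0.002, 1.563]
force: [-0.2, -0.0, -0.0]
width: 0.0701
```

{"name": "play_rows", "arguments": {
  "targets": [-30,18,0,-1,70,-34,16,0,-1,70,-36,15,0,0,70,-36,15,20,0,70,-36,12,30,0,70,0,0,30,0,70,0,0,0,0,70,0,0,0,0,70]
}}

```text
time_s: 2.77
position: [0.4509, -0.3098, 0.1772]
tool_rot: [-3.138, -0.003, 1.607]
force: [-0.1, -0.3, 1.1]
width: 0.0699
```

```bash
python3 - <<'E'
from station import get_state, snapshot
import cv2,numpy as np
s=get_state(); d=snapshot("wrist"); cv2.imwrite("pics/w1.png",d["image"][:,:,::-1]); np.savez("w1.npz",pos=s["position"],rot=s["tool_rot"],**d)
print(s["position"],s["tool_rot"],s["force"],d["T_tool_cam"],d["fx"],d["cx"],d["cy"])
E
```

```text
[ 0.45091675 -0.30983556  0.17720805] [-3.13772832e+00 -2.51666759e-03  1.60660594e+00] [-0.09486363 -0.27839201  1.06814017] [[ 9.99999693e-01  6.12443112e-04  4.87817370e-04 -6.60779798e-04]
 [ 7.32490778e-04 -9.51861430e-01 -3.06527783e-01 -7.90015622e-02]
 [ 2.76603710e-04  3.06528046e-01 -9.51861587e-01 -1.20939486e-01]
 [ 0.00000000e+00  0.00000000e+00  0.00000000e+00  1.00000000e+00]] 309.70691628693146 313.7795791398121 205.37585833345935
```

View pics/w1.png

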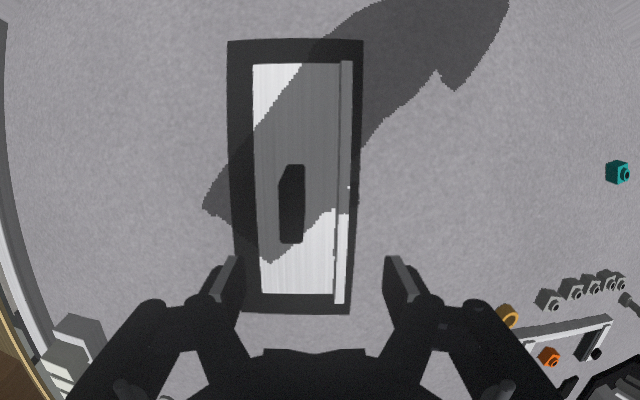

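```bash
cat >> h.py <<'E'
def wray(d,u,v,z):
    f=float(d["fx"]); a=(u-d["cx"])/f; b=(v-d["cy"])/f; th=np.hypot(a,b); k=np.sin(th)/th if th>1e-9 else 1
    c=np.array([a*k,-b*k,-np.cos(th)]); T=d["T_tool_cam"]; Rw=Ro.from_euler('xyz',d["rot"]).as_matrix()
    e=Rw@T[:3,3]+d["pos"]; w=Rw@T[:3,:3]@c
    return e+w*(z-e[2])/w[2]
E
python3 - <<'E'
from h import *
im=cv2.imread("pics/w1.png"); c=im[150:255,245:365]; c=np.clip(c.astype(float)*2.2,0,255).astype(np.uint8)
cv2.imwrite("pics/w1c.png",cv2.resize(c,None,fx=5.5,fy=5.5,interpolation=cv2.INTER_CUBIC))
E
```

```text
(no output)
```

View pics/w1c.png

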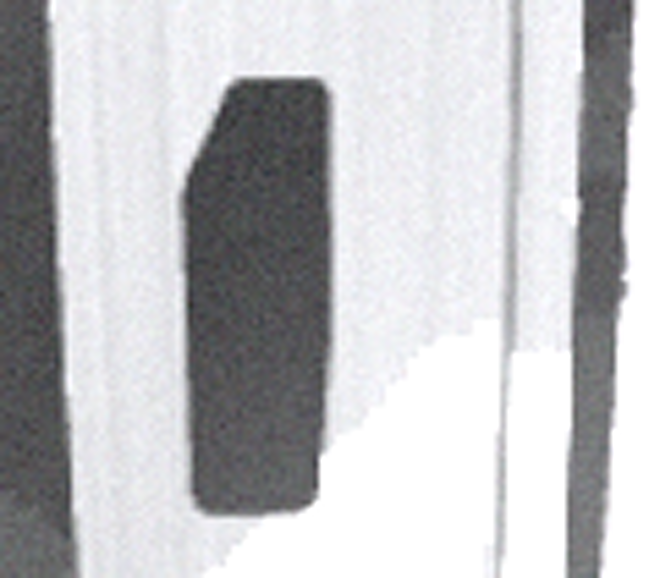

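```bash
python3 - <<'E'
from h import *
d=load("w1.npz"); f=lambda x,y,z:np.round(wray(d,(x+.5)/5.5-.5+245,(y+.5)/5.5-.5+150,z)*1000,1)
print("top left",f(183,190,.083),f(192,500,.083),"low edge",f(250,514,.083),"right base",f(331,85,.009),f(328,350,.009),"base far edge",f(280,78,.009))
g=lambda u,v,z:np.round(wray(d,u,v,z)*1000,1)
print("plate TL",g(253,64,.009),"BL",g(261,293,.009),"blade outTop",g(352,61,.028),"bot",g(343,304,.028))
print("mat",g(228,41,.003),g(363,39,.003),g(350,314,.003),g(244,310,.003))
E
```

```text
top left [ 425.8 -337.1   83. ] [ 469.9 -335.9   83. ] low edge [ 471.7 -327.8   83. ] right base [ 424.6 -319.7    9. ] [ 472.8 -318.9    9. ] base far edge [ 423.7 -328.5    9. ]
plate TL [ 329.4 -370.6    9. ] BL [ 569.5 -365.3    9. ] blade outTop [ 327.5 -281.8   28. ] bot [ 567.3 -275.1   28. ]
mat [ 304.3 -397.4    3. ] [ 300.5 -269.1    3. ] [ 600.2 -261.9    3. ] [ 600.2 -388.4    3. ]
```

{"name": "play_rows", "arguments": {
  "targets": [-9,-2,20,0.3,50,-8,-2,25,0.3,50,0,0,25,0,50,0,0,20,0,50,0,0,15,0,50,0,0,8,0,50,0,0,4,0,50,0,0,0,0,50]
}}

```text
time_s: 3.48
position: [0.4493, -0.3275, 0.0623]
tool_rot: [3.141, 0.0, 1.598]
force: [-0.6, 0.6, 0.7]
width: 0.0497
```

```bash
python3 - <<'E'
from station import get_state
for i in range(1):
    s=get_state(); print(s["position"],s["tool_rot"],s["force"],s["joint_positions"])
E
```

```text
[ 0.4492749  -0.32749392  0.06230673] [3.14060094e+00 3.68769420e-04 1.59754997e+00] [-0.64695221  0.56368769  0.70871222] [ 0.43256264  0.65323587  0.17413594  1.96171822 -0.20595246  0.54234073
  2.34586771]
```

{"name": "play_rows", "arguments": {
  "targets": [0,-1,2,0,50,0,-0.5,2,0,50,0,0,0,0,50]
}}

```text
time_s: 3.73
position: [0.4473, -0.3279, 0.058]
tool_rot: [3.141, 0.001, 1.597]
force: [0.2, 0.5, 0.5]
width: 0.0498
```

{"name": "play_rows", "arguments": {
  "targets": [0,0,1,0,30,0,0,0,0,20,0,0,0,0,10,0,0,0,0,10,0,0,0,0,10,0,0,0,0,10],
  "squeeze": 80
}}

```text
time_s: 4.23
position: [0.4473, -0.3277, 0.0567]
tool_rot: [3.141, -0.0, 1.597]
force: [-0.4, 1.3, 5.0]
width: 0.0169
```

{"name": "play_rows", "arguments": {
  "targets": [0,0,-5,0,10,0,0,-12,0,10,0,0,-25,0,10,0,0,-25,4,10,0,0,-20,7,10,0,0,-10,7,10,0,0,0,7,10,0,0,0,7,10]
}}

```text
time_s: 4.9
position: [0.4472, -0.3278, 0.1542]
tool_rot: [3.141, -0.0, 1.032]
force: [-0.5, -0.0, -5.3]
width: 0.0172
```

{"name": "play_rows", "arguments": {
  "targets": [0,0,0,7,10,0,0,0,7,10,0,0,0,7,10,0,0,0,7,10,0,0,0,7,10,0,0,0,7,10,0,0,0,7,10,0,0,0,7,10]
}}

```text
time_s: 5.57
position: [0.4468, -0.3274, 0.1532]
tool_rot: [-3.141, 0.001, 0.055]
force: [0.0, -0.0, -4.9]
width: 0.0173
```

{"name": "play_rows", "arguments": {
  "targets": [0,0,0,5,10,0,0,0,1.7,10,0,0,0,0,10,0,0,0,0,10]
}}

```text
time_s: 5.9
position: [0.447, -0.3276, 0.1532]
tool_rot: [-3.141, 0.001, -0.053]
force: [0.4, 0.2, -4.0]
width: 0.0177
```

{"name": "play_rows", "arguments": {
  "targets": [1,-15,0,0,10,2,-30,0,0,10,2,-39,0,0,10,2,-39,0,0,10,2,-39,0,0,10,2,-39,0,0,10,2,-39,0,0,10,2,-39,0,0,10]
}}

```text
time_s: 6.57
position: [0.4776, -0.0483, 0.1537]
tool_rot: [-3.141, -0.0, -0.054]
force: [1.1, -0.2, -4.7]
width: 0.017
```

{"name": "play_rows", "arguments": {
  "targets": [2,-39,0,0,10,2,-39,0,0,10,2,-39,0,0,10,2,-35,10,0,10,1,-22,20,0,10,0,-10,20,0,10,0,0,20,0,10,0,0,10,0,10]
}}

```text
time_s: 7.23
position: [0.4961, 0.1343, 0.0715]
tool_rot: [3.141, 0.002, -0.052]
force: [-1.5, -1.1, -5.2]
width: 0.0171
```

```bash
python3 - <<'E'
from station import get_state, snapshot
import cv2,numpy as np
s=get_state()
print(s["position"],s["tool_rot"],s["force"],s["joint_positions"])
for n in("top","scene"):
    d=snapshot(n); cv2.imwrite(f"pics/{n}1.png",d["image"][:,:,::-1]); np.savez(f"{n}1.npz",**d)
a=cv2.imread("pics/top1.png");b=cv2.imread("pics/scene1.png")
cv2.imwrite("pics/t1c.png",cv2.resize(a[110:270,205:365],None,fx=3.7,fy=3.7,interpolation=cv2.INTER_CUBIC))
cv2.imwrite("pics/s1c.png",cv2.resize(b[80:275,245:445],None,fx=3,fy=3,interpolation=cv2.INTER_CUBIC))
E
```

```text
[0.49611617 0.1342602  0.07152074] [ 3.14133218e+00  2.22836180e-03 -5.15784009e-02] [-1.54733023 -1.06437591 -5.15431797] [-0.78500705  0.70639253  0.68303323  2.07140782 -0.76440743  0.63404558
  0.37641877]
```

View pics/t1c.png

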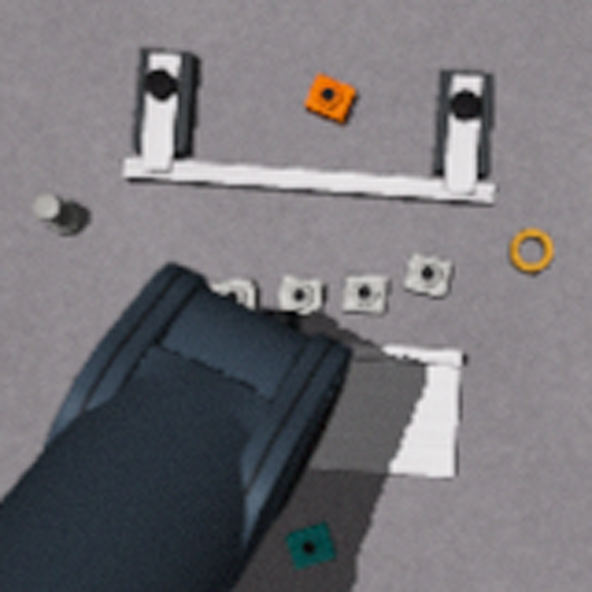

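View pics/s1c.png

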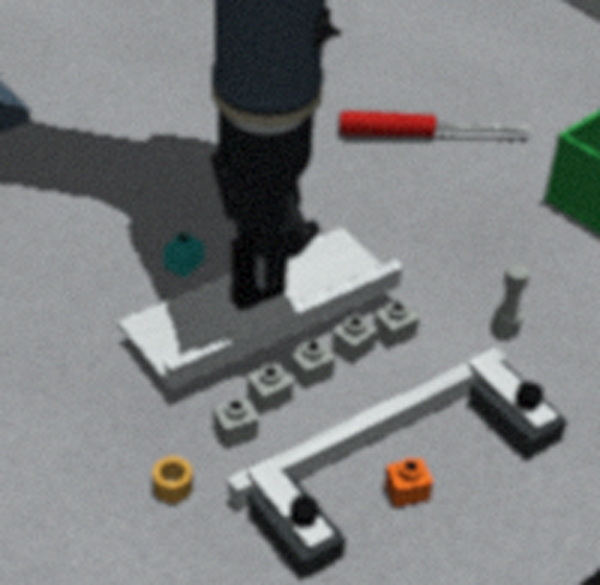

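```bash
python3 - <<'E'
from h import *
d=load("top1.npz"); f=lambda x,y,z:np.round(ray(d,(x+.5)/3.7-.5+205,(y+.5)/3.7-.5+110,z)*1000,1)
print("blade right front top",f(465,350,.043),"plate back right",f(456,477,.024), "blade left visible",f(386,345,.043))
y=-.0516; c,s=np.cos(y),np.sin(y)
for p in [(50,-120),(-40,-120),(50,120)]: print(496.1+c*p[0]-s*p[1],134.3+s*p[0]+c*p[1])
e=load("scene1.npz"); g=lambda x,y,z:np.round(ray(e,(x+.5)/3-.5+245,(y+.5)/3-.5+80,z)*1000,1)
print("scene blade L(front top, -y)",g(165,377,.043),"+y",g(401,266,.043), "turq",f(310,545,.03))
E
```

```text
blade right front top [539.2   8.8  43. ] plate back right [448.8  13.3  24. ] blade left visible [541.8  64.8  43. ]
539.8441981640487 11.880862905408321
449.9639867818115 16.522802358303977
552.2227033717704 251.5614265913743
scene blade L(front top, -y) [544.    1.1  43. ] +y [550.6 247.4  43. ] turq [398.9 116.7  30. ]
```

{"name": "play_rows", "arguments": {
  "targets": [0,0,6,0,10,0,0,5,0,10,0,0,3,0,10,0,0,0,0,10,0,0,0,0,10]
}}

```text
time_s: 7.75
position: [0.4973, 0.1329, 0.0597]
tool_rot: [-3.141, -0.0, -0.056]
force: [-0.4, -0.2, -4.2]
width: 0.0174
```

```bash
python3 - <<'E'
from station import get_state
s=get_state(); print(s["position"],s["tool_rot"],s["force"],s["ft_torque"])
E
```

```text
[0.49725325 0.13293154 0.05972728] [-3.14138127e+00 -3.19549984e-04 -5.64334803e-02] [-0.36309176 -0.20424376 -4.18076903] [-0.00718491  0.05155273  0.01557433]
```

{"name": "play_rows", "arguments": {
  "targets": [0,0,2,0,10,0,0,2,0,10,0,0,0,0,10]
}}

```text
time_s: 8.0
position: [0.497, 0.1332, 0.0553]
tool_rot: [3.142, 0.0, -0.056]
force: [-0.2, 0.3, -5.8]
width: 0.0172
```

{"name": "play_rows", "arguments": {
  "targets": [3,0,0,0,10,4,0,0,0,10,4,0,0,0,10,4,0,0,0,10,4,0,0,0,10,4,0,0,0,10]
}}

```text
time_s: 8.5
position: [0.5195, 0.1319, 0.0553]
tool_rot: [-3.141, 0.002, -0.056]
force: [-5.5, 0.8, -2.3]
width: 0.0169
```

{"name": "play_rows", "arguments": {
  "targets": [3,0,0,0,10,3,0,0,0,10,3,0,0,0,10,3,0,0,0,10,3,0,0,0,10,3,0,0,0,10]
}}

```text
time_s: 9.0
position: [0.5368, 0.1309, 0.0552]
tool_rot: [-3.141, 0.003, -0.056]
force: [-6.7, 0.0, -1.0]
width: 0.0173
```

{"name": "play_rows", "arguments": {
  "targets": [3,0,0,0,10,3,0,0,0,10,2,0,0,0,10,2,0,0,0,10]
}}

```text
time_s: 9.33
position: [0.5464, 0.1303, 0.0551]
tool_rot: [-3.141, 0.004, -0.056]
force: [-8.7, 0.7, 0.0]
width: 0.0173
```

```bash
python3 - <<'E'
from station import get_state, snapshot
import cv2,numpy as np
s=get_state()
print(s["position"],s["tool_rot"],s["force"],s["ft_torque"])
for n in("top","scene"):
    d=snapshot(n); cv2.imwrite(f"pics/{n}2.png",d["image"][:,:,::-1]); np.savez(f"{n}2.npz",**d)
a=cv2.imread("pics/top2.png");b=cv2.imread("pics/scene2.png")
cv2.imwrite("pics/ts2.png",np.hstack([cv2.resize(a[110:230,205:365],(640,480),interpolation=cv2.INTER_CUBIC)]))
cv2.imwrite("pics/s2c.png",cv2.resize(b[140:275,285:445],None,fx=4,fy=4,interpolation=cv2.INTER_CUBIC))
E
```

```text
[0.54643534 0.13026299 0.05507526] [-3.14137845  0.00364995 -0.05632765] [-8.72063422  0.70026157  0.01715878] [0.06596979 1.75353151 0.03429911]
```

View pics/ts2.png

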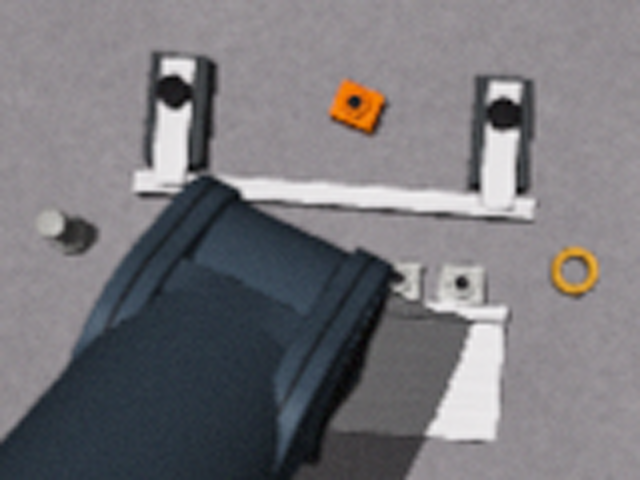

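View pics/s2c.png

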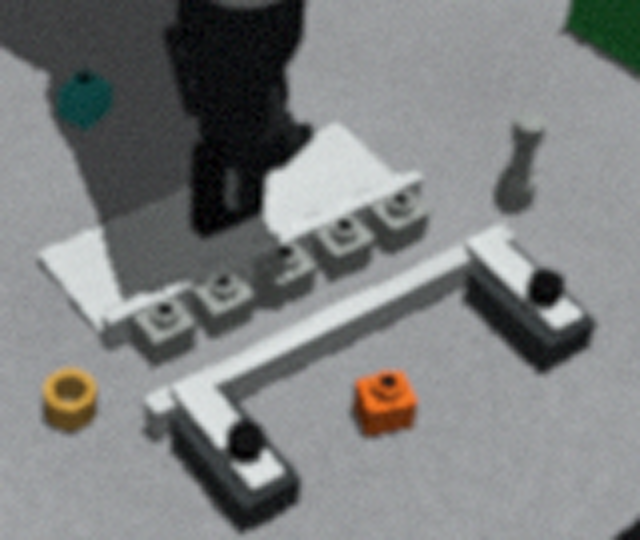

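{"name": "play_rows", "arguments": {
  "targets": [2,0,-0.5,0,10,3,0,-0.3,0,10,3,0,0,0,10,3,0,0,0,10,3,0,0,0,10,3,0,0,0,10,2,0,0,0,10,1,0,0,0,10]
}}

```text
time_s: 10.1
position: [0.5683, 0.1291, 0.0562]
tool_rot: [3.142, -0.0, -0.056]
force: [-3.1, -0.1, -6.7]
width: 0.0171
```

```bash
python3 - <<'E'
from station import get_state, snapshot
import cv2,numpy as np
s=get_state()
print(s["position"],s["tool_rot"],s["force"],s["ft_torque"])
for n in("top",):
    d=snapshot(n); cv2.imwrite(f"pics/{n}3.png",d["image"][:,:,::-1])
a=cv2.imread("pics/top3.png")
cv2.imwrite("pics/t3c.png",cv2.resize(a[140:200,285:365],(640,480),interpolation=cv2.INTER_CUBIC))
E
```

```text
[0.56834382 0.12907366 0.05620777] [ 3.14151428e+00 -1.44268433e-04 -5.61628576e-02] [-3.06208808 -0.14213868 -6.69335411] [ 0.05726822  1.06374341 -0.02886508]
```

View pics/t3c.png

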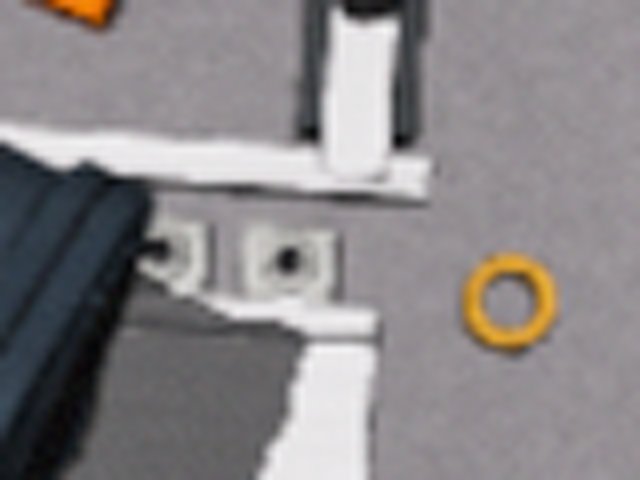

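{"name": "play_rows", "arguments": {
  "targets": [1.5,0,0,0,10,1.5,0,0,0,10,1.5,0,0,0,10,1,0,0,0,10,0.5,0,0,0,10]
}}

```text
time_s: 10.57
position: [0.574, 0.1288, 0.0563]
tool_rot: [-3.142, 0.0, -0.056]
force: [-4.2, 0.6, -4.4]
width: 0.0176
```

{"name": "play_rows", "arguments": {
  "targets": [0.6,0,0,0,10,0.6,0,0,0,10,0.6,0,0,0,10]
}}

```text
time_s: 10.82
position: [0.5754, 0.1287, 0.0563]
tool_rot: [-3.141, 0.001, -0.056]
force: [-5.3, -0.7, -4.6]
width: 0.0169
```

{"name": "play_rows", "arguments": {
  "targets": [0.6,0,0,0,10,0.6,0,0,0,10]
}}

```text
time_s: 10.98
position: [0.5767, 0.1286, 0.0563]
tool_rot: [-3.141, 0.001, -0.056]
force: [-5.1, 0.4, -4.2]
width: 0.0173
```

{"name": "play_rows", "arguments": {
  "targets": [0.6,0,0,0,10,0.5,0,0,0,10]
}}

```text
time_s: 11.15
position: [0.5778, 0.1286, 0.0563]
tool_rot: [-3.141, 0.001, -0.056]
force: [-5.0, 0.9, -3.4]
width: 0.0171
```

{"name": "play_rows", "arguments": {
  "targets": [0.5,0,0,0,10,0.5,0,0,0,10]
}}

```text
time_s: 11.32
position: [0.5787, 0.1285, 0.0563]
tool_rot: [-3.141, 0.001, -0.056]
force: [-6.0, -0.4, -3.6]
width: 0.017
```

{"name": "play_rows", "arguments": {
  "targets": [0.5,0,0,0,10,0.4,0,0,0,10]
}}

```text
time_s: 11.48
position: [0.5797, 0.1285, 0.0563]
tool_rot: [-3.141, 0.001, -0.056]
force: [-5.5, 0.6, -4.1]
width: 0.0172
```

{"name": "play_rows", "arguments": {
  "targets": [0.4,0,0,0,10,0.4,0,0,0,10]
}}

```text
time_s: 11.65
position: [0.5804, 0.1284, 0.0563]
tool_rot: [-3.141, 0.001, -0.056]
force: [-5.2, 0.5, -3.4]
width: 0.0171
```

{"name": "play_rows", "arguments": {
  "targets": [0.4,0,0,0,10,0.3,0,0,0,10]
}}

```text
time_s: 11.82
position: [0.5807, 0.1284, 0.0563]
tool_rot: [-3.141, 0.001, -0.056]
force: [-8.5, 0.3, -1.3]
width: 0.0175
```

{"name": "play_rows", "arguments": {
  "targets": [0.2,0,0,0,10,0,0,0,0,10]
}}

```text
time_s: 11.98
position: [0.5807, 0.1284, 0.0563]
tool_rot: [-3.141, 0.002, -0.056]
force: [-8.7, 0.7, -1.2]
width: 0.0173
```

```bash
python3 - <<'E'
from station import get_state
s=get_state(); print(s["position"],s["tool_rot"],s["force"],s["ft_torque"])
E
```

```text
[0.58070509 0.1283918  0.05633893] [-3.14126185e+00  1.75505163e-03 -5.61013658e-02] [-8.74949459  0.70577127 -1.18396054] [0.03389869 1.75917235 0.04041871]
```

{"name": "play_rows", "arguments": {
  "targets": [0.3,0,0,0,10,0,0,0,0,10]
}}

```text
time_s: 12.15
position: [0.5807, 0.1284, 0.0563]
tool_rot: [-3.141, 0.002, -0.056]
force: [-9.4, 0.8, -0.1]
width: 0.0171
```

{"name": "play_rows", "arguments": {
  "targets": [0.3,0,0,0,10,0,0,0,0,10]
}}

```text
time_s: 12.32
position: [0.5807, 0.1284, 0.0563]
tool_rot: [-3.141, 0.003, -0.056]
force: [-9.9, 0.2, 1.1]
width: 0.017
```

{"name": "play_rows", "arguments": {
  "targets": [0.5,0,-0.7,0,10,0.5,0,-0.7,0,10,0,0,0,0,10]
}}

```text
time_s: 12.57
position: [0.5809, 0.1284, 0.0568]
tool_rot: [3.141, 0.005, -0.056]
force: [-8.3, -0.1, -6.1]
width: 0.017
```

{"name": "play_rows", "arguments": {
  "targets": [0.5,0,0,0,10,0,0,0,0,10]
}}

```text
time_s: 12.73
position: [0.581, 0.1284, 0.0568]
tool_rot: [-3.142, 0.006, -0.056]
force: [-10.8, -0.1, -4.7]
width: 0.0174
```

{"name": "play_rows", "arguments": {
  "targets": [0.5,0,0,0,10,0.5,0,0,0,10,0,0,0,0,10]
}}

```text
time_s: 12.98
position: [0.581, 0.1284, 0.0568]
tool_rot: [-3.141, 0.007, -0.056]
force: [-15.1, 0.9, -0.4]
width: 0.017
```

{"name": "play_rows", "arguments": {
  "targets": [0.5,0,0,0,10,0.3,0,0,0,10,0,0,0,0,10]
}}

```text
time_s: 13.23
position: [0.5811, 0.1284, 0.0568]
tool_rot: [-3.141, 0.009, -0.056]
force: [-18.2, 0.4, 3.4]
width: 0.0172
```

```bash
python3 - <<'E'
from station import get_state
s=get_state(); print(s["position"],s["tool_rot"],s["force"],s["ft_torque"])
E
```

```text
[0.58106107 0.12841496 0.0568364 ] [-3.14102582  0.0088472  -0.05579661] [-18.21893652   0.43681211   3.42002143] [-0.02049126  3.9832327   0.05317027]
```

{"name": "play_rows", "arguments": {
  "targets": [0,0,0,0,10,0,0,0,0,10,0,0,0,0,10,0,0,0,0,10]
}}

```text
time_s: 13.57
position: [0.5811, 0.1284, 0.0568]
tool_rot: [-3.141, 0.009, -0.056]
force: [-17.6, -0.4, 1.9]
width: 0.0173
```

```bash
python3 - <<'E'
from station import get_state, snapshot
import cv2,numpy as np
s=get_state()
print(s["position"],s["tool_rot"],s["force"],s["ft_torque"])
for n in("scene","wrist"):
    d=snapshot(n); cv2.imwrite(f"pics/{n}4.png",d["image"][:,:,::-1])
b=cv2.imread("pics/scene4.png")
cv2.imwrite("pics/s4c.png",cv2.resize(b[160:275,285:445],None,fx=5,fy=5,interpolation=cv2.INTER_CUBIC))
E
```

```text
[0.58107454 0.12839243 0.05683505] [-3.14104685  0.0087261  -0.0558477 ] [-17.64154485  -0.36924481   1.89841652] [-0.06142174  3.97653951  0.08982587]
```

View pics/s4c.png

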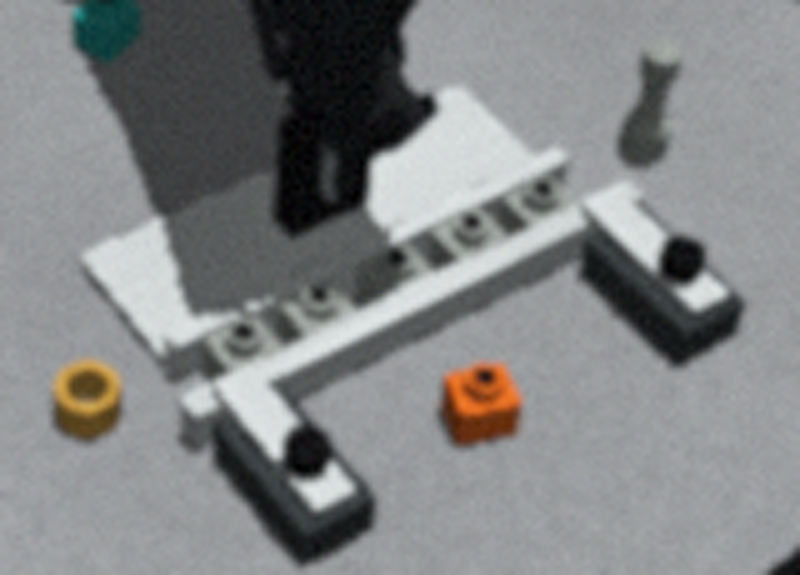

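View pics/wrist4.png

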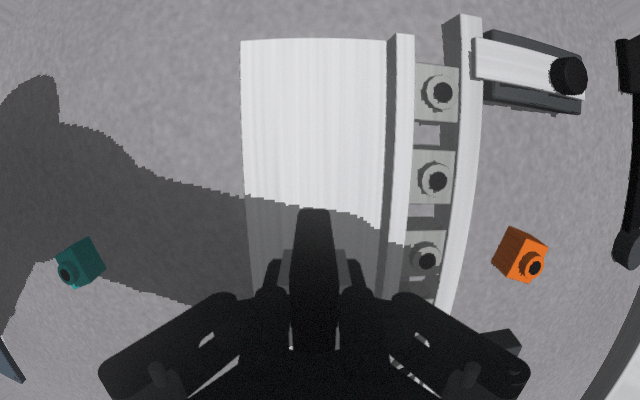

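{"name": "play_rows", "arguments": {
  "targets": [-1,0,0,0,10,-1.5,0,0,0,10,-2,0,0,0,10,-3,0,0,0,10,-5,0,0,0,10,-8,0,0,0,10,-10,0,0,0,10,-10,0,0,0,10]
}}

```text
time_s: 14.33
position: [0.5449, 0.1303, 0.058]
tool_rot: [-3.142, -0.001, -0.056]
force: [-0.6, -1.2, -5.3]
width: 0.0171
```

{"name": "play_rows", "arguments": {
  "targets": [-10,0,0,0,10,-5,0,-3,0,10,-5,0,-12,0,10,-5,0,-20,0,10,0,0,-25,0,10,0,0,-22,0,10,0,0,-14,0,10,0,0,0,0,10]
}}

```text
time_s: 15.0
position: [0.5219, 0.1316, 0.1573]
tool_rot: [-3.14, -0.005, -0.057]
force: [0.2, -0.8, -5.2]
width: 0.0171
```

```bash
python3 - <<'E'
from station import get_state, snapshot
import cv2,numpy as np
s=get_state()
print(s["position"],s["tool_rot"],s["force"],s["ft_torque"])
for n in("scene","wrist"):
    d=snapshot(n); cv2.imwrite(f"pics/{n}5.png",d["image"][:,:,::-1])
b=cv2.imread("pics/scene5.png")
cv2.imwrite("pics/s5c.png",cv2.resize(b[160:275,285:445],None,fx=5,fy=5,interpolation=cv2.INTER_CUBIC))
E
```

```text
[0.52189626 0.13164265 0.15730204] [-3.1397708  -0.00542953 -0.05655932] [ 0.18559769 -0.77340722 -5.16168597] [-0.04441538  0.04970861  0.00196577]
```

View pics/s5c.png

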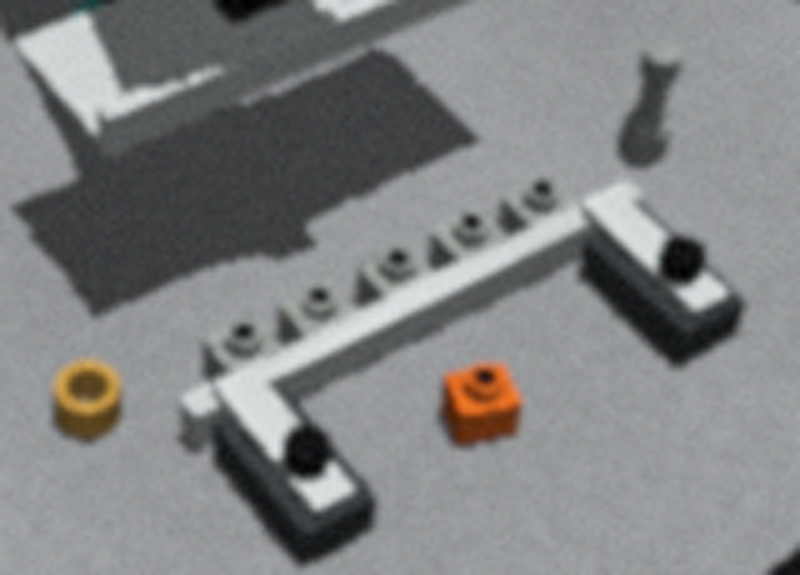

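View pics/wrist5.png

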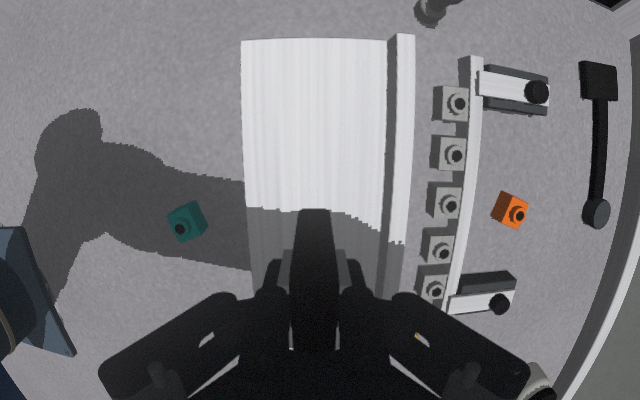

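{"name": "play_rows", "arguments": {
  "targets": [-3.5,15,0,0,10,-3.5,30,0,0,10,-3.5,38,0,0,10,-3.5,38,0,0,10,-3.5,38,0,0,10,-3.5,38,0,0,10,-3.5,38,0,0,10,-3.5,38,0,0,10]
}}

```text
time_s: 15.77
position: [0.4757, -0.1406, 0.1527]
tool_rot: [-3.141, 0.002, -0.056]
force: [0.4, -0.9, -4.7]
width: 0.0168
```

{"name": "play_rows", "arguments": {
  "targets": [-3.5,38,0,0,10,-3.5,38,0,0,10,-3.5,38,0,0,10,-3.5,38,0,0,10,-3.5,28,0,-2,10,-3,10,0,-5,10,0,0,0,-7,10,0,0,0,-7,10]
}}

```text
time_s: 16.43
position: [0.4448, -0.3288, 0.1523]
tool_rot: [-3.14, 0.002, 0.313]
force: [0.2, 0.6, -4.6]
width: 0.0175
```

{"name": "play_rows", "arguments": {
  "targets": [0,0,0,-7,10,0,0,0,-7,10,0,0,0,-7,10,0,0,0,-7,10,0,0,0,-7,10,0,0,0,-7,10,0,0,0,-7,10,0,0,0,-7,10]
}}

```text
time_s: 17.1
position: [0.4455, -0.3274, 0.1524]
tool_rot: [-3.14, -0.001, 1.294]
force: [0.2, 0.1, -4.9]
width: 0.0173
```

{"name": "play_rows", "arguments": {
  "targets": [0,0,0,-7,10,0,0,0,-7,10,0,0,0,-4,10,0,0,0,0,10,0,0,0,0,10]
}}

```text
time_s: 17.52
position: [0.4455, -0.3277, 0.1527]
tool_rot: [-3.14, -0.001, 1.599]
force: [0.2, -0.4, -4.5]
width: 0.0167
```

```bash
python3 - <<'E'
from station import get_state
s=get_state(); print(s["position"],s["tool_rot"],s["force"],s["ft_torque"])
E
```

```text
[ 0.44552382 -0.32767321  0.15273831] [-3.14049815e+00 -1.18604978e-03  1.59892210e+00] [ 0.19600416 -0.42368196 -4.46815188] [-0.0490006   0.03380577  0.03317467]
```

{"name": "play_rows", "arguments": {
  "targets": [0,2,12,0,10,0,0,22,0,10,0,0,22,0,10,0,0,16,0,10,0,0,8,0,10,0,0,4,0,10,0,0,2,0,10,0,0,0,0,10]
}}

```text
time_s: 18.18
position: [0.4483, -0.328, 0.0678]
tool_rot: [3.141, 0.0, 1.601]
force: [-0.6, -0.2, -4.4]
width: 0.017
```

{"name": "play_rows", "arguments": {
  "targets": [0,0,1.5,0,10,0,0,1.5,0,10,0,0,1.5,0,10,0,0,0,0,10]
}}

```text
time_s: 18.52
position: [0.4482, -0.3278, 0.0633]
tool_rot: [3.141, 0.0, 1.602]
force: [-0.2, -0.2, -4.2]
width: 0.0169
```

{"name": "play_rows", "arguments": {
  "targets": [0,0,1.2,0,10,0,0,1.2,0,10,0,0,1,0,10,0,0,0.5,0,10,0,0,0,0,10]
}}

```text
time_s: 18.93
position: [0.448, -0.3277, 0.0591]
tool_rot: [-3.141, -0.0, 1.602]
force: [0.5, 0.4, -5.5]
width: 0.0172
```

{"name": "play_rows", "arguments": {
  "targets": [0,0,0.7,0,10,0,0,0.7,0,10,0,0,0,0,10]
}}

```text
time_s: 19.18
position: [0.448, -0.3277, 0.0577]
tool_rot: [-3.141, -0.0, 1.602]
force: [-0.6, -0.0, -5.1]
width: 0.017
```

{"name": "play_rows", "arguments": {
  "targets": [0,0,0.5,0,10,0,0,0.5,0,10,0,0,0,0,10]
}}

```text
time_s: 19.43
position: [0.4481, -0.3278, 0.0568]
tool_rot: [-3.142, -0.0, 1.602]
force: [-0.4, 0.2, -4.2]
width: 0.0171
```

{"name": "play_rows", "arguments": {
  "targets": [0,0,0.4,0,10,0,0,0,0,10]
}}

```text
time_s: 19.6
position: [0.4481, -0.3277, 0.0567]
tool_rot: [3.141, -0.0, 1.602]
force: [-0.8, 1.0, 1.4]
width: 0.0171
```

{"name": "play_rows", "arguments": {
  "targets": [0,0,0,0,20,0,0,0,0,25,0,0,0,0,35,0,0,0,0,50,0,0,0,0,50],
  "squeeze": 20
}}

```text
time_s: 20.02
position: [0.4482, -0.3279, 0.0565]
tool_rot: [3.141, 0.0, 1.602]
force: [-0.7, 0.3, 0.2]
width: 0.05
```

{"name": "play_rows", "arguments": {
  "targets": [0,0,-5,0,50,0,0,-15,0,50,0,0,-25,0,50,0,0,-30,0,50,0,0,-30,0,50,0,0,-20,0,50,0,0,0,0,50,0,0,0,0,50]
}}

```text
time_s: 20.68
position: [0.4486, -0.3281, 0.1829]
tool_rot: [3.139, 0.001, 1.602]
force: [0.6, -0.1, -0.4]
width: 0.0503
```

```bash
python3 - <<'E'
from station import get_state, snapshot
import cv2,numpy as np
s=get_state()
print(s["position"],s["tool_rot"],s["force"])
for n in("top","wrist","scene"):
    d=snapshot(n); cv2.imwrite(f"pics/{n}6.png",d["image"][:,:,::-1]); np.savez(f"{n}6.npz",**d)
E
```

```text
[ 0.4486116  -0.32809418  0.1828952 ] [3.13909480e+00 1.47186982e-03 1.60207526e+00] [ 0.60011263 -0.14868026 -0.41606868]
```

View pics/top6.png

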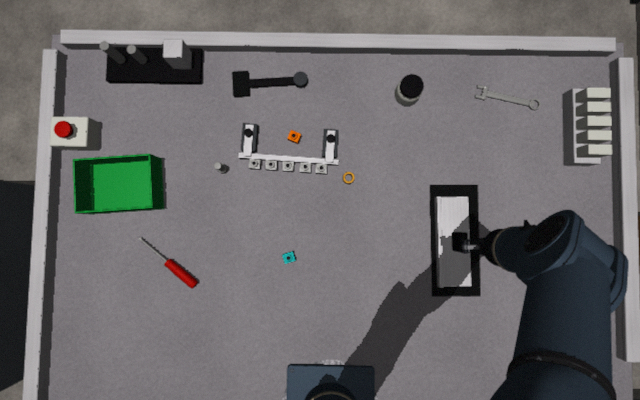

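View pics/wrist6.png

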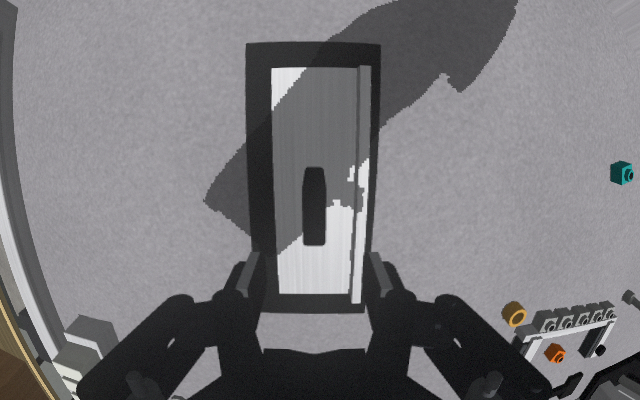

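```bash
python3 - <<'E'
from h import *
a=cv2.imread("pics/top0.png");b=cv2.imread("pics/top6.png");d=load("top6.npz")
cv2.imwrite("pics/fin.png",np.vstack([cv2.resize(x[118:180,235:360],None,fx=4.8,fy=4.8,interpolation=cv2.INTER_CUBIC) for x in(a,b)]))
# boss holes (dark) -> z .032
g=b.max(2); m=np.zeros_like(g); m[158:174,245:330]=(g[158:174,245:330]<75)
n,l,st,c=cv2.connectedComponentsWithStats(m)
P=[ray(d,*c[i],.032)[:2]*1000 for i in range(1,n) if 4<st[i,4]<25]; print(np.round(P,1))
f=np.array([.9985,-.0555]); print([round(float((p-[643.2,123.1])@f),1) for p in P])
E
```

```text
[[642.1 196.7]
 [637.6 154.4]
 [645.4 170.4]
 [642.4 124.7]
 [640.5  78.2]
 [637.8  34.8]
 [626.8 116.2]
 [624.4  81.1]
 [622.3  42.5]]
[-5.2, -7.3, -0.4, -0.9, -0.2, -0.5, -16.0, -16.5, -16.4]
```

View pics/fin.png

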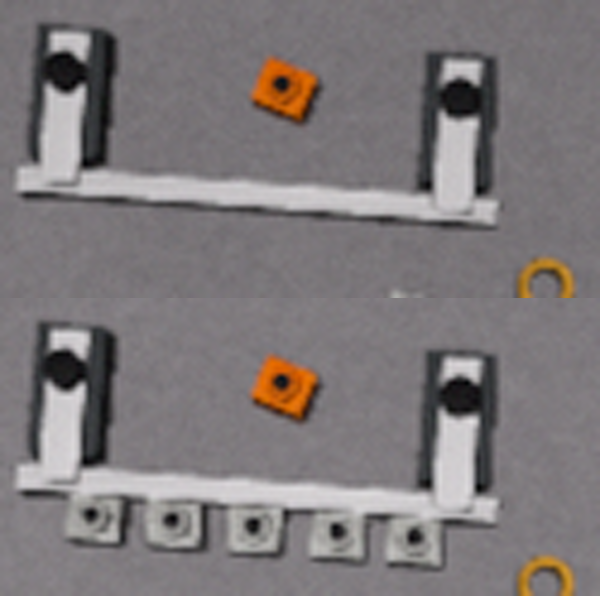

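```bash
python3 -c "
from station import hand_in; print(hand_in())"
```

```text
the job is handed in; nothing more can be done
None
```

I pushed all five bearing blocks up against the stop bar with the straightedge, laid it flat back on its mat, and handed the job in at about 21 s.

- **Push:** The first contact with the bar showed at about 8.5 N. I then pressed slowly and held at about 18 N. I judged about 1–2 N of that to be the blade rubbing on the bench, which would leave roughly 16 N on the row. The highest reading I saw was 18.2 N.
- **Row:** In the last top view all five blocks stand square against the bar. Four of the bores, measured in the image, lie in line within about 0.7 mm. The fifth, at the +y end, did not come out of that measurement and was only checked by eye.
- **Stop bar:** It looks unmoved when the first and last pictures are compared.
- **Straightedge:** It touched down at a few newtons and lies lengthwise within the mat, about 1 mm from where it started.
- **Other parts:** The plug gauge, bushing, screwdriver and the orange and turquoise look-alikes appear unmoved by eye. I did not measure them afterwards.

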